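# Find the full carton of chalk by weight and hold it out

### The arm

A 6-joint arm with a two-finger parallel gripper is mounted at the origin on a cart in front of the work surface, level with it; the furniture and walls round the work are solid. World frame = base frame: x ahead of the robot, y to its left, z up, the work surface at z = 0. Lengths are in m, angles in rad, forces in N, time in s.
With the tool pointing down it reaches from about 0.35 to 0.875 m from the base axis. Payload 4.2 kg.
Tool frame: the origin (TCP) lies at the very end of the fingers, on their centre line; the grasp point (between the pads) lies 19 mm behind it; z points along the fingers, y is the line along which they close (so a half turn about z gives the same grasp; the last joint's range is limited). The gripper opens to 85 mm and grips with 20 to 120 N. Pads are 22 mm wide; open, the fingers measure 114 mm over their backs; the gripper's body (76 mm by 85 mm) begins 54 mm behind the grasp point. The pads swing forward as they close: fully open they stand 13 mm farther back than shut.
Start: joints at [-0.906, 0.385, 0.008, 0, -1.194, -0.259], TCP at [0.247, -0.574, 0.231] pointing down, gripper open.
Joint ranges: [-3.14, 3.14], [-1.21, 2.06], [-1.07, 1.41], [-3.16, 2.05], [-2.99, -0.16], [-3.1, 3.1]. Speed limits (rad/s): [2.79, 2.79, 3.14, 3.14, 3.14, 3.14].

### API

Orientations are given as a unit quaternion [w, x, y, z].
In Python, from rig import env gives the robot as it stands. The module is installed in compiled form; this text tells all that it offers.
- The arm moves only by the shell command python3 -m crank 'ROWS' [FORCE]. ROWS is JSON, a list of rows, each a list of 7 numbers: the turn, a rotation vector about the tool's x, y, z in degrees, then the shift along the tool's x, y, z in cm, then the finger opening in cm, from 0 to 8.54. A call has 1 to 8 rows; each row shifts and turns the commanded pose from where the row before left it, along the tool's axes as they then stand; what a row does not reach is not made up. A row lasts 1/8 s, in which the tool goes at most 62.5 mm and 10.7 degrees, less where a joint would pass 70% of its speed; a pose out of reach is approached as far as the arm can. A call is refused whole if a number of a shift passes 6.25 or a number of a turn 10.7, either way. A call with a gripper value outside its range is refused whole. The fingers move at their own pace and stop on an object; FORCE is the grip in N (left out, the last holds). Time passes only in rows, so rows that do not move let the fingers close. It gives the time, the measured TCP pose, the force, the opening and the grip force at its end, in the units of the state.
- env.sense(): the state, without advancing time (a new reading comes with each control period).
- env.grab_frame(name): name is "scene" or "top" or "wrist"; returns a dict with "color" (480x640x3 uint8, red, green, blue), "z_map" (480x640 float32, m along the optical axis (not along the pixel's ray), 0 where there is no reading), "fx", "fy", "cx", "cy" (pixels), "k1" (the pictures are not rectified: a ray, as slopes to the right and down, at radius r is drawn at 1 + k1 r^2 times it, then the intrinsics apply), "world_to_cam" (4x4, takes a point from world to camera coordinates). Camera axes: x right, y up, looking along -z (the intrinsics and any distortion apply to the point x, -y, -z); pixel columns grow to the right and rows downward; lengths in m; the calibration is good to about 2 mm. A picture is of the moment at which its call begins.
- env.close_job(): hands the job in; it is judged then, once.
The state is a dict: "time_s": time; "qpos": joint angles; "joint_velocities": joint speeds; "joint_efforts": joint torques, N m; "tool_pos": TCP position; "ee_rot": TCP orientation; "force": force on the tool from outside, world axes, zero at the start; "ft_torque": the same for the moment, N m; "finger_gap": finger opening in m; "gripper_force": force on a finger pad.
Only numpy, scipy, OpenCV 4.12 (cv2) and the standard library are available. Lean on these libraries where they do the work, as an engineer would, in place of code of your own. Each camera call takes 0.05 s, during which the arm holds its last target. There are 200 camera calls.

### The job

Two white chalk cartons on the table look alike, but one is full and the other mostly used up. Lift the left one straight up well clear of the table to feel its weight and set it back down where it stood (do not drop it), then lift the right one to compare; leave the lighter one standing where it started, and finish holding the heavier one level and still in the gripper, about 15 cm above the middle of the dark slate slab. Do not tip the cartons, and leave the small things round about where they are.

Things in the scene. Friction and masses are not known exactly. Their poses are not given: they have to be found in the camera images.
- carton_p: one of two outwardly identical closed white cartons of chalk, rigid, 58 x 108 x 34 mm (x, y, z), loose, lying flat; origin: centre of its underside; grip across its x (58 mm). They weigh 0.15 to 0.65 kg, one at least 0.2 kg more; only lifting tells which. Either may be on the left: the left one starts at y above 0.2, the right one below 0.08; the sides divide at y = 0.14
- carton_q: one of two outwardly identical closed white cartons of chalk, rigid, 58 x 108 x 34 mm (x, y, z), loose, lying flat; origin: centre of its underside; grip across its x (58 mm). They weigh 0.15 to 0.65 kg, one at least 0.2 kg more; only lifting tells which. Either may be on the left: the left one starts at y above 0.2, the right one below 0.08; the sides divide at y = 0.14
- slate: dark square slate slab, 150 x 150 x 7 mm, lying fixed on the table to the right of the cartons; origin at the centre of its underside
- tin: small brown flat tin, 49 x 72 x 18 mm, a loose bystander to leave alone; origin at the centre of its underside
- eraser: small off-white eraser, 21 x 42 x 12 mm, a loose bystander to leave alone; origin at the centre of its underside
- crayon_pack: small white card pack of crayons, 44 x 53 x 19 mm, a loose bystander to leave alone; origin at the centre of its underside
There are look-alikes about, which are no part of the job. Leave any yellow look-alike of the carton_p alone.

How it is judged:
By the outcome, as a careful person would: the job done as asked, in the order asked, and still so for the second after the job is handed in, while the arm keeps its last pose, push and grip.
It also fails if it takes over 72 s, if anything falls off the work surface, if the arm or the gripper's body presses on something with over 40 N, if the wrist force passes 120 N, or if a joint passes its speed limit or range.

## Working session

There is one attempt and no reset: what is moved stays moved. The work goes in short steps, Python scripts to look and compute and a shell command to move; the robot and the scene stay as the last step left them, time stands still between calls to the robot, and variables do not carry over. Pictures are saved under pics/ and viewed, at most 10 in all, crops included, and the job is handed in when it is done.

```bash
mkdir -p pics; python3 - <<'E'
from rig import env
import cv2,numpy as np
s=env.sense(); print(s)
for n in("top","scene"):
    f=env.grab_frame(n); cv2.imwrite(f"pics/{n}0.png",f["color"][:,:,::-1]); np.savez(f"{n}0.npz",**f)
    print(n,f["fx"],f["cx"],f["cy"],f["k1"],f["world_to_cam"].round(3).tolist())
E
```

```text
{'time_s': 0.0, 'qpos': array([-9.06412066e-01,  3.85554487e-01,  6.61477794e-03, -4.91651215e-04,
       -1.19400588e+00, -2.58583011e-01]), 'joint_velocities': array([ 0.0003231 ,  0.00098675, -0.00246264,  0.00170193, -0.00055432,
        0.00034364]), 'joint_efforts': array([-1.33097528e-03, -3.92292452e+01,  1.88400275e+01,  4.18623939e+00,
       -4.68924176e-03, -3.13563874e-05]), 'tool_pos': array([ 0.24649306, -0.57369716,  0.23021961]), 'ee_rot': array([-2.73925326e-04, -2.01422341e-01,  9.79503871e-01,  1.06395442e-03]), 'force': array([0.58082176, 0.63880855, 0.19953371]), 'ft_torque': array([0.00731894, 0.012107  , 0.06732651]), 'gripper_force': 0.0, 'finger_gap': 0.08523024517911554}
top 434.366490012195 320.09200847777373 242.41007975092478 0.02015954627451832 [[-0.009, -1.0, 0.007, 0.057], [0.993, -0.008, 0.116, -0.543], [-0.116, 0.008, 0.993, -0.829], [0.0, 0.0, 0.0, 1.0]]
scene 523.2709399542516 325.1336075057901 246.64712844277497 0.03517933820410746 [[0.709, -0.705, 0.015, -0.367], [0.292, 0.313, 0.904, -0.211], [-0.642, -0.637, 0.428, -0.613], [0.0, 0.0, 0.0, 1.0]]
```

View pics/top0.png

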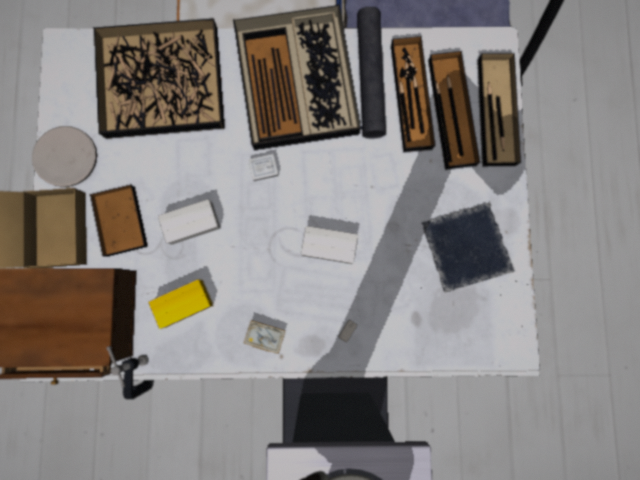

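View pics/scene0.png

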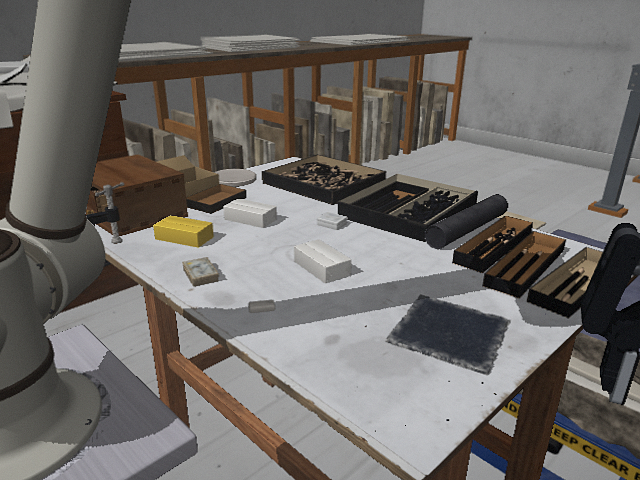

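The top view shows the left carton at about (189,222), the right one at (330,241) and the slate at (468,246). The yellow look-alike is at (180,303), the crayon pack at (264,165), the tin at (265,334) and the eraser at (348,329). In the scene view both cartons lie flat.

```bash
cat > h.py <<'E'
import numpy as np,cv2
from scipy.spatial.transform import Rotation as R
def points(f):
    """world point per pixel from the depth map"""
    K=np.array([[f["fx"],0,f["cx"]],[0,f["fy"],f["cy"]],[0,0,1.]])
    v,u=np.mgrid[:480,:640]
    r=cv2.undistortPoints(np.stack([u,v],-1).reshape(-1,1,2).astype(float),K,np.array([float(f["k1"]),0,0,0])).reshape(480,640,2)
    z=f["z_map"]; c=np.stack([r[...,0]*z,-r[...,1]*z,-z,np.ones_like(z)],-1)
    return (c@np.linalg.inv(f["world_to_cam"]).T)[...,:3]
def boxfit(P,mask,seed):
    n,l=cv2.connectedComponents(mask.astype(np.uint8)); m=l==l[seed[1],seed[0]]
    p=P[m]; (c,s,a)=cv2.minAreaRect((p[:,:2]*1000).astype(np.float32))
    if s[0]<s[1]: a+=90
    return np.round(c,1),np.round(s,1),round((a+90)%180-90,1),np.round(np.median(p[:,2])*1000,1),m.sum()  # angle = long axis from world x
def rel(pos,yaw_y,s):
    """tool-frame shift (cm) and z-turn (deg) to get to pos, tool down, tool y along world angle yaw_y (mod 180)"""
    q=s["ee_rot"];T=R.from_quat([q[1],q[2],q[3],q[0]])
    y=T.as_matrix()[:,1]; cur=np.degrees(np.arctan2(y[1],y[0]))
    d=(yaw_y-cur+90)%180-90
    return T.inv().apply(np.array(pos)-s["tool_pos"])*100,-d,T.as_matrix().round(3)
E
python3 - <<'E'
from h import *
from rig import env
f=np.load("top0.npz");P=points(f);z=P[...,2]
print("table z",np.median(z[230:260,230:260]), z[222,189],z[241,330],z[246,468])
m=(z>.02)&(z<.05)&(f["z_map"]>0)
L=boxfit(P,m,(189,222));Rr=boxfit(P,m,(330,243));print(L,Rr)
g=f["color"].max(2)<90
print(boxfit(P,g&(z<.02)&(P[...,0]<.8),(468,246)))
for n,u,v in(("yellow",180,303),("cray",264,165),("tin",265,334),("tray",120,220),("chest",130,320)):print(n,P[v,u].round(3))
s=env.sense()
for b in(L,Rr):
    print(rel([b[0][0]/1000,b[0][1]/1000,.2],b[2]+90,s))
E
```

```text
table z 0.001636418646601523 0.0358247746546001 0.03367861615757861 0.007273667013586893
(array([588.4, 315.5]), array([ 59.1, 107.2]), -72.1, np.float64(34.3), np.int64(1648)) (array([539.6,  33.6]), array([106.7,  58.4]), 80.1, np.float64(34.3), np.int64(1582))
(array([ 537.6, -246. ]), array([147.7, 145.8]), 16.9, np.float64(7.3), np.int64(4712))
yellow [0.427 0.325 0.032]
cray [0.705 0.166 0.019]
tin [0.365 0.162 0.019]
tray [0.596 0.46  0.004]
chest [0.395 0.423 0.024]
(array([-66.50206988,  68.21026531,   3.16335196]), np.float64(-84.65808812383966), array([[-0.919, -0.395, -0.001],
       [-0.395,  0.919,  0.002],
       [ 0.   ,  0.002, -1.   ]]))
(array([-50.89391948,  44.23373601,   3.11662082]), np.float64(-56.85808812383965), array([[-0.919, -0.395, -0.001],
       [-0.395,  0.919,  0.002],
       [ 0.   ,  0.002, -1.   ]]))
```

```bash
python3 -m crank '[[0,0,0,-4.15,4.26,0,8.5],[0,0,0,-4.15,4.26,0,8.5],[0,0,0,-4.15,4.26,0,8.5],[0,0,0,-4.15,4.26,0,8.5],[0,0,0,-4.15,4.26,0,8.5],[0,0,0,-4.15,4.26,0,8.5],[0,0,0,-4.15,4.26,0,8.5],[0,0,0,-4.15,4.26,0,8.5]]'
python3 -m crank '[[0,0,0,-4.15,4.26,0,8.5],[0,0,0,-4.15,4.26,0,8.5],[0,0,0,-4.15,4.26,0,8.5],[0,0,0,-4.15,4.26,0,8.5],[0,0,0,-4.15,4.26,0,8.5],[0,0,0,-4.15,4.26,0,8.5],[0,0,0,-4.15,4.26,0,8.5],[0,0,0,-4.15,4.26,0,8.5]]'
python3 -m crank '[[0,0,-10.6,0,0,0,8.5],[0,0,-10.6,0,0,0,8.5],[0,0,-10.6,0,0,0,8.5],[0,0,-10.6,0,0,0,8.5],[0,0,-10.6,0,0,0,8.5],[0,0,-10.6,0,0,0,8.5],[0,0,-10.6,0,0,0,8.5],[0,0,-10.6,0,0,0,8.5]]'
python3 -c "
from h import *
from rig import env
s=env.sense();print(s['time_s'],s['tool_pos'],s['qpos'],rel([.5884,.3155,.2],17.9,s))"
```

```text
time_s: 1.1
tool_pos: [0.4174, -0.1281, 0.2313]
ee_rot: [0.0, -0.202, 0.979, 0.0]
force: [1.1, 0.1, -0.9]
finger_gap: 0.0851
gripper_force: 0.0
time_s: 2.1
tool_pos: [0.588, 0.3159, 0.2307]
ee_rot: [-0.0, -0.202, 0.979, -0.0]
force: [0.4, -0.1, -0.6]
finger_gap: 0.0852
gripper_force: 0.0
time_s: 3.1
tool_pos: [0.5874, 0.314, 0.2306]
ee_rot: [0.001, 0.811, -0.585, -0.0]
force: [0.1, -0.3, 0.2]
finger_gap: 0.0847
gripper_force: 0.0
3.1 [0.58744131 0.31400659 0.23055934] [ 7.33007698e-01  4.56447875e-01  1.19736148e-01 -3.45694040e-04
 -1.23547018e+00 -4.11831650e-01] (array([-0.11223749, -0.14237786,  3.05570942]), np.float64(0.4954908524553048), array([[ 0.316, -0.949, -0.001],
       [-0.949, -0.316, -0.001],
       [ 0.   ,  0.001, -1.   ]]))
```

```bash
python3 - <<'E'
from h import *
from rig import env
f=env.grab_frame("wrist");np.savez("w1.npz",**f);cv2.imwrite("pics/w1.png",f["color"][:,:,::-1]);P=points(f);z=P[...,2]
m=(z>.022)&(z<.045)&(f["z_map"]>0)&(np.hypot(P[...,0]-.588,P[...,1]-.3155)<.09)
n,l,st,c=cv2.connectedComponentsWithStats(m.astype(np.uint8));k=1+st[1:,4].argmax()
ys,xs=np.where(l==k);b=boxfit(P,m,(xs[0],ys[0]));print(b,rel([b[0][0]/1000,b[0][1]/1000,.2],b[2]+90,env.sense())[:2])
E
```

```text
(array([589.5, 314.1]), array([ 58.2, 107.1]), -71.6, np.float64(33.7), np.int64(6035)) (array([ 0.05453678, -0.20141029,  3.05759318]), np.float64(0.21270691336428627))
```

View pics/w1.png

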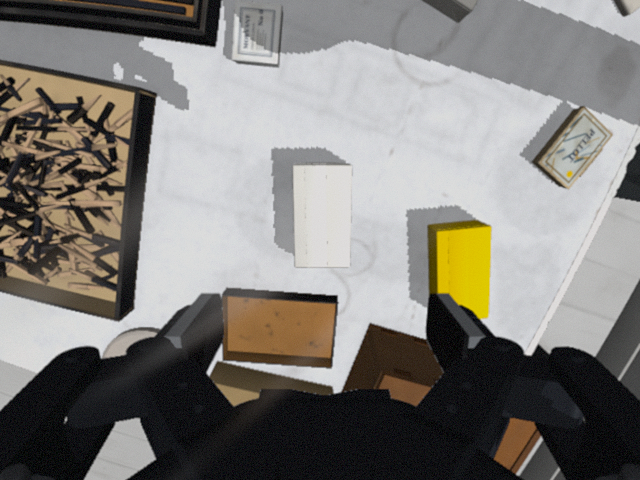

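The wrist view shows the left carton centred at (322,215), lined up with the tool. The yellow one at (460,270) is clear of the fingers.

```bash
python3 -m crank '[[0,0,0.3,-0.03,-0.17,4,8.5],[0,0,0,0,0,5,8.5],[0,0,0,0,0,5,8.5],[0,0,0,0,0,4,8.5],[0,0,0,0,0,2,8.5],[0,0,0,0,0,1,8.5],[0,0,0,0,0,0.5,8.5],[0,0,0,0,0,0.5,8.5]]' 50
python3 -m crank '[[0,0,0,0,0,0.3,8.5],[0,0,0,0,0,0.3,8.5],[0,0,0,0,0,0,8.5]]'
```

```text
time_s: 4.15
tool_pos: [0.5899, 0.3154, 0.0121]
ee_rot: [-0.001, 0.808, -0.59, 0.0]
force: [0.3, -0.1, 0.2]
finger_gap: 0.0851
gripper_force: 0.0
time_s: 4.53
tool_pos: [0.5892, 0.3149, 0.0053]
ee_rot: [-0.0, 0.808, -0.59, -0.0]
force: [-0.3, -0.2, 0.1]
finger_gap: 0.0849
gripper_force: 0.0
```

```bash
python3 -m crank '[[0,0,0,0,0,0.2,8.5],[0,0,0,0,0,0,6.2],[0,0,0,0,0,0,5.5],[0,0,0,0,0,0,5.0],[0,0,0,0,0,0,5.0],[0,0,0,0,0,0,5.0],[0,0,0,0,0,0,5.0]]' 50
python3 -c "
from h import *
from rig import env
s=env.sense();print(s['tool_pos'],s['force'],s['gripper_force'])"
```

```text
time_s: 5.4
tool_pos: [0.5898, 0.3153, 0.0037]
ee_rot: [-0.001, 0.808, -0.589, 0.0]
force: [3.1, 0.5, 1.6]
finger_gap: 0.0571
gripper_force: 57.1
[0.58979543 0.31534649 0.00369312] [3.11789614 0.52307143 1.58167587] 57.12363302707672
```

Gripped. Lifting it straight up about 15 cm and holding still there.

```bash
python3 -m crank '[[0,0,0,0,0,-0.5,5],[0,0,0,0,0,-1,5],[0,0,0,0,0,-2,5],[0,0,0,0,0,-3,5],[0,0,0,0,0,-3.5,5],[0,0,0,0,0,-3,5],[0,0,0,0,0,-2,5],[0,0,0,0,0,-1,5]]'
python3 -m crank '[[0,0,0,0,0,0,5],[0,0,0,0,0,0,5],[0,0,0,0,0,0,5],[0,0,0,0,0,0,5]]'
for i in 1 2 3; do python3 -m crank '[[0,0,0,0,0,0,5]]'|grep force:;done
python3 - <<'E'
from h import *
from rig import env
s=env.sense();print(s['tool_pos'],s['force'],s['ft_torque'],s['qpos'])
f=env.grab_frame("wrist");cv2.imwrite("pics/w2.png",f["color"][:,:,::-1])
E
```

```text
time_s: 6.4
tool_pos: [0.5888, 0.3148, 0.1642]
ee_rot: [-0.0, 0.808, -0.59, -0.0]
force: [0.6, -0.8, -5.8]
finger_gap: 0.057
gripper_force: 56.5
time_s: 6.9
tool_pos: [0.5891, 0.3148, 0.1625]
ee_rot: [0.001, 0.808, -0.59, -0.0]
force: [-0.1, 0.4, -5.7]
finger_gap: 0.0572
gripper_force: 56.5
force: [-0.4, -0.2, -5.5]
gripper_force: 56.5
force: [0.5, -0.2, -5.6]
gripper_force: 56.5
force: [0.4, -0.7, -6.0]
gripper_force: 56.5
[0.58925298 0.3149697  0.16332027] [ 0.37952281 -0.68482327 -5.98020083] [ 0.02936976 -0.02994679  0.02252889] [ 7.32372533e-01  5.06416204e-01  2.96398186e-02 -4.83021469e-05
 -1.09400944e+00 -4.22569380e-01]
```

View pics/w2.png

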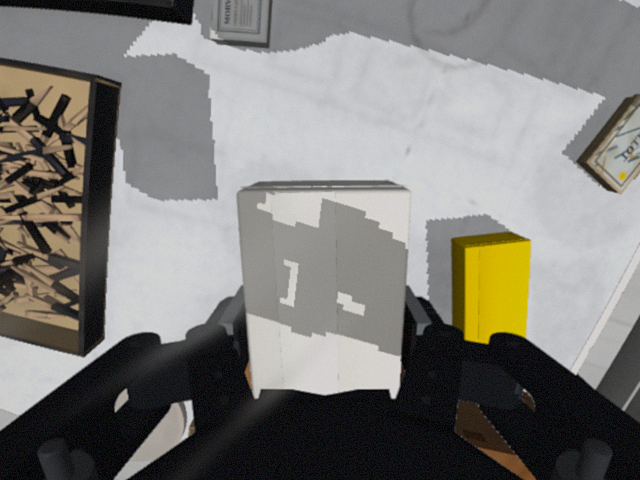

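The wrist view shows the carton held level at (325,285), with the fingers midway along it. It weighs about 5.8 N (0.59 kg). Setting it back down gently.

```bash
python3 -m crank '[[0,0,0,0,0,1,5],[0,0,0,0,0,3,5],[0,0,0,0,0,4,5],[0,0,0,0,0,3.5,5],[0,0,0,0,0,2.5,5],[0,0,0,0,0,1,5],[0,0,0,0,0,0.5,5],[0,0,0,0,0,0.2,5]]'
python3 -m crank '[[0,0,0,0,0,0.1,5],[0,0,0,0,0,0.1,5],[0,0,0,0,0,0.05,5],[0,0,0,0,0,0.05,5],[0,0,0,0,0,0,5]]'
```

```text
time_s: 8.32
tool_pos: [0.5899, 0.3154, 0.0071]
ee_rot: [-0.001, 0.808, -0.589, 0.0]
force: [0.0, -0.4, -5.8]
finger_gap: 0.0569
gripper_force: 56.2
time_s: 8.95
tool_pos: [0.5894, 0.315, 0.0037]
ee_rot: [-0.0, 0.808, -0.589, 0.0]
force: [-0.9, -0.1, -3.4]
finger_gap: 0.0575
gripper_force: 56.5
```

```bash
python3 -m crank '[[0,0,0,0,0,0.04,5],[0,0,0,0,0,0.04,5],[0,0,0,0,0,0,5]]'
```

```text
time_s: 9.32
tool_pos: [0.5894, 0.315, 0.0037]
ee_rot: [-0.0, 0.808, -0.589, 0.0]
force: [-4.8, -1.2, 5.4]
finger_gap: 0.0569
gripper_force: 57.7
```

```bash
python3 -m crank '[[0,0,0,0,0,-0.03,5],[0,0,0,0,0,0,6.2],[0,0,0,0,0,0,7.5],[0,0,0,0,0,0,8.5],[0,0,0,0,0,0,8.5],[0,0,0,0,0,0,8.5]]'
python3 -m crank '[[0,0,0,0,0,-1,8.5],[0,0,0,0,0,-2,8.5],[0,0,0,0,0,-4,8.5],[0,0,0,0,0,-5,8.5],[0,0,0,0,0,-5,8.5],[0,0,0,0,0,-5,8.5],[0,0,0,0,0,0,8.5]]'
python3 - <<'E'
from h import *
from rig import env
s=env.sense();print(s['force'])
f=env.grab_frame("wrist");P=points(f);z=P[...,2]
m=(z>.022)&(z<.045)&(f["z_map"]>0)&(np.hypot(P[...,0]-.588,P[...,1]-.3155)<.09)
n,l,st,c=cv2.connectedComponentsWithStats(m.astype(np.uint8));k=1+st[1:,4].argmax()
ys,xs=np.where(l==k);print(boxfit(P,m,(xs[0],ys[0])))
print(rel([.5396,.0336,.23],-9.9,s))
E
```

```text
time_s: 10.07
tool_pos: [0.5893, 0.315, 0.0028]
ee_rot: [-0.0, 0.808, -0.59, 0.0]
force: [-0.2, -0.7, 0.3]
finger_gap: 0.0854
gripper_force: 0.0
time_s: 10.95
tool_pos: [0.5914, 0.3162, 0.2299]
ee_rot: [-0.006, 0.808, -0.589, 0.002]
force: [0.7, 0.6, 0.2]
finger_gap: 0.0851
gripper_force: 0.0
[0.65192202 0.6418946  0.23688686]
(array([589.3, 314. ]), array([ 58.3, 107.3]), -71.8, np.float64(33.8), np.int64(6070))
(array([25.32847434, 13.56549843, -0.26381873]), np.float64(27.680434881059142), array([[ 0.305, -0.952,  0.01 ],
       [-0.952, -0.305,  0.007],
       [-0.004, -0.012, -1.   ]]))
```

The left carton is back where it stood, to within 1 mm. Moving on to the right one.

```bash
python3 -m crank '[[0,0,0,5.06,2.7,0,8.5],[0,0,0,5.06,2.7,0,8.5],[0,0,0,5.06,2.7,0,8.5],[0,0,0,5.06,2.7,0,8.5],[0,0,0,5.06,2.7,0,8.5],[0,0,9.2,0,0,0,8.5],[0,0,9.2,0,0,0,8.5],[0,0,9.3,0,0,0,8.5]]'
python3 -m crank '[[0,0,0,0,0,0,8.5]]' >/dev/null
python3 - <<'E'
from h import *
from rig import env
f=env.grab_frame("wrist");P=points(f);z=P[...,2];cv2.imwrite("pics/w3.png",f["color"][:,:,::-1])
m=(z>.022)&(z<.045)&(f["z_map"]>0)&(np.hypot(P[...,0]-.54,P[...,1]-.034)<.09)
n,l,st,c=cv2.connectedComponentsWithStats(m.astype(np.uint8));k=1+st[1:,4].argmax()
ys,xs=np.where(l==k);b=boxfit(P,m,(xs[0],ys[0]));print(b)
s=env.sense();print(s['tool_pos'],s['force'],rel([b[0][0]/1000,b[0][1]/1000,.0037],b[2]+90,s))
E
```

```text
time_s: 12.0
tool_pos: [0.5369, 0.0323, 0.2216]
ee_rot: [-0.001, -0.641, 0.768, 0.001]
force: [-0.0, -0.1, 0.7]
finger_gap: 0.0849
gripper_force: 0.0
(array([540.4,  33.3]), array([107.5,  58.3]), 80.2, np.float64(33.7), np.int64(6335))
[0.53720577 0.03268939 0.22195542] [-0.09774808  0.70580089 -0.48333199] (array([-0.13124504, -0.34289626, 21.824877  ]), np.float64(0.00461639984428075), array([[-0.17 , -0.985, -0.002],
       [-0.985,  0.17 , -0.   ],
       [ 0.001,  0.002, -1.   ]]))
```

View pics/w3.png

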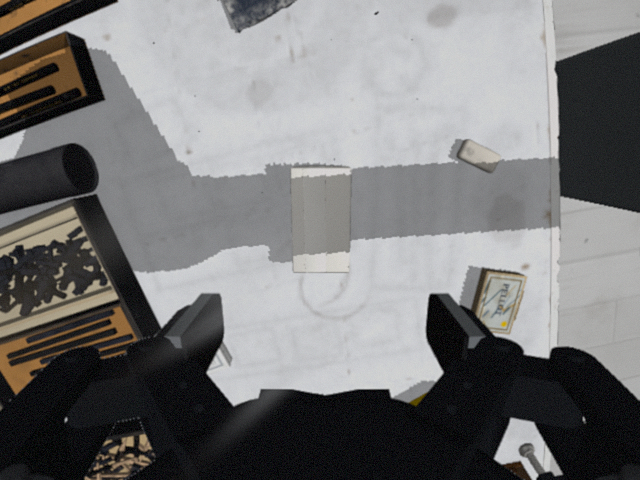

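The wrist view shows the right carton at (321,220), lined up, with nothing near the fingers.

```bash
python3 -m crank '[[0,0,0,-0.13,-0.32,3,8.5],[0,0,0,0,0,5,8.5],[0,0,0,0,0,5,8.5],[0,0,0,0,0,4,8.5],[0,0,0,0,0,2,8.5],[0,0,0,0,0,1,8.5],[0,0,0,0,0,0.7,8.5],[0,0,0,0,0,0.5,8.5]]' 50
python3 -m crank '[[0,0,0,0,0,0.3,8.5],[0,0,0,0,0,0.2,8.5],[0,0,0,0,0,0,8.5]]'
```

```text
time_s: 13.18
tool_pos: [0.5417, 0.0338, 0.0112]
ee_rot: [0.001, -0.643, 0.766, -0.0]
force: [-0.1, -0.0, -0.1]
finger_gap: 0.0849
gripper_force: 0.0
time_s: 13.55
tool_pos: [0.5413, 0.0336, 0.006]
ee_rot: [0.0, -0.643, 0.766, -0.0]
force: [0.5, 0.3, -0.5]
finger_gap: 0.0851
gripper_force: 0.0
```

```bash
python3 -m crank '[[0,0,0,0,0.08,0.2,8.5],[0,0,0,0,0,0,6.2],[0,0,0,0,0,0,5.5],[0,0,0,0,0,0,5.0],[0,0,0,0,0,0,5.0],[0,0,0,0,0,0,5.0],[0,0,0,0,0,0,5.0]]' 50
python3 -m crank '[[0,0,0,0,0,-0.5,5],[0,0,0,0,0,-1,5],[0,0,0,0,0,-2,5],[0,0,0,0,0,-3,5],[0,0,0,0,0,-3.5,5],[0,0,0,0,0,-3,5],[0,0,0,0,0,-2,5],[0,0,0,0,0,-1,5]]'
python3 -m crank '[[0,0,0,0,0,0,5],[0,0,0,0,0,0,5],[0,0,0,0,0,0,5],[0,0,0,0,0,0,5]]'
for i in 1 2 3; do python3 -m crank '[[0,0,0,0,0,0,5]]'|grep force:;done
```

```text
time_s: 14.42
tool_pos: [0.5408, 0.0339, 0.0041]
ee_rot: [0.0, -0.643, 0.766, -0.0]
force: [0.1, -0.4, 3.3]
finger_gap: 0.057
gripper_force: 55.4
time_s: 15.42
tool_pos: [0.5404, 0.0337, 0.1651]
ee_rot: [0.001, -0.643, 0.766, -0.0]
force: [0.5, -0.2, -2.0]
finger_gap: 0.0571
gripper_force: 54.8
time_s: 15.92
tool_pos: [0.5402, 0.0336, 0.1632]
ee_rot: [-0.001, -0.643, 0.766, 0.0]
force: [0.3, -1.2, -2.2]
finger_gap: 0.0574
gripper_force: 54.8
force: [-0.3, 0.8, -2.3]
gripper_force: 54.8
force: [0.2, -0.5, -2.0]
gripper_force: 54.8
force: [0.4, 0.7, -2.0]
gripper_force: 54.8
```

The right carton weighs about 2.1 N (0.21 kg) against 5.8 N for the left, so it is the lighter one. Putting it back.

```bash
python3 -m crank '[[0,0,0,0,0,1,5],[0,0,0,0,0,3,5],[0,0,0,0,0,4,5],[0,0,0,0,0,3.5,5],[0,0,0,0,0,2.5,5],[0,0,0,0,0,1,5],[0,0,0,0,0,0.5,5],[0,0,0,0,0,0.2,5]]'
python3 -m crank '[[0,0,0,0,0,0.1,5],[0,0,0,0,0,0.1,5],[0,0,0,0,0,0.05,5],[0,0,0,0,0,0.05,5],[0,0,0,0,0,0,5]]'
```

```text
time_s: 17.3
tool_pos: [0.541, 0.0339, 0.0073]
ee_rot: [0.001, -0.643, 0.766, -0.0]
force: [0.0, 0.1, -2.4]
finger_gap: 0.0573
gripper_force: 54.7
time_s: 17.92
tool_pos: [0.5405, 0.0338, 0.0042]
ee_rot: [0.0, -0.643, 0.766, -0.0]
force: [-0.2, -0.2, 1.3]
finger_gap: 0.0579
gripper_force: 55.1
```

```bash
python3 -m crank '[[0,0,0,0,0,0,6.2],[0,0,0,0,0,0,7.5],[0,0,0,0,0,0,8.5],[0,0,0,0,0,0,8.5],[0,0,0,0,0,0,8.5]]'
python3 -m crank '[[0,0,0,0,0,-1,8.5],[0,0,0,0,0,-2,8.5],[0,0,0,0,0,-4,8.5],[0,0,0,0,0,-5,8.5],[0,0,0,0,0,-5,8.5],[0,0,0,0,0,-5,8.5],[0,0,0,0,0,0,8.5]]'
python3 - <<'E'
from h import *
from rig import env
s=env.sense()
f=env.grab_frame("wrist");P=points(f);z=P[...,2]
m=(z>.022)&(z<.045)&(f["z_map"]>0)&(np.hypot(P[...,0]-.54,P[...,1]-.034)<.09)
n,l,st,c=cv2.connectedComponentsWithStats(m.astype(np.uint8));k=1+st[1:,4].argmax()
ys,xs=np.where(l==k);print(boxfit(P,m,(xs[0],ys[0])))
print(rel([.5893,.3149,.225],18.2,s))
E
```

```text
time_s: 18.55
tool_pos: [0.5404, 0.0337, 0.0038]
ee_rot: [0.0, -0.643, 0.766, -0.0]
force: [-0.1, 0.2, -0.4]
finger_gap: 0.0849
gripper_force: 0.0
time_s: 19.42
tool_pos: [0.5428, 0.0342, 0.2296]
ee_rot: [0.005, -0.643, 0.766, -0.002]
force: [-0.3, 0.0, -0.3]
finger_gap: 0.085
gripper_force: 0.0
(array([540. ,  33.5]), array([107.5,  58.3]), 80.2, np.float64(33.7), np.int64(6034))
(array([-28.44946826,   0.25766696,   0.58823364]), np.float64(-28.11562596370368), array([[-0.172, -0.985,  0.011],
       [-0.985,  0.172,  0.003],
       [-0.005, -0.01 , -1.   ]]))
```

```bash
python3 -m crank '[[0,0,0,-5.69,0,0,8.5],[0,0,0,-5.69,0,0,8.5],[0,0,0,-5.69,0,0,8.5],[0,0,0,-5.69,0,0,8.5],[0,0,0,-5.69,0.0,0,8.5],[0,0,-9.4,0,0,0,8.5],[0,0,-9.4,0,0,0,8.5],[0,0,-9.3,0,0,0,8.5]]'
python3 -m crank '[[0,0,0,0,0,0,8.5],[0,0,0,0,0,0,8.5]]' 
python3 -c "
from h import *
from rig import env
print(rel([.5893,.3149,.0037],18.2,env.sense()))"
```

```text
time_s: 20.48
tool_pos: [0.5887, 0.3138, 0.2218]
ee_rot: [0.002, 0.811, -0.584, -0.001]
force: [-0.4, 0.0, 0.6]
finger_gap: 0.0855
gripper_force: 0.0
time_s: 20.72
tool_pos: [0.5893, 0.3137, 0.223]
ee_rot: [0.001, 0.809, -0.588, -0.0]
force: [-0.1, 0.5, -0.0]
finger_gap: 0.0848
gripper_force: 0.0
(array([-0.12328699, -0.07475162, 21.93111121]), np.float64(-0.18803599674231464), array([[ 0.309, -0.951, -0.001],
       [-0.951, -0.309, -0.001],
       [ 0.   ,  0.001, -1.   ]]))
```

```bash
python3 -m crank '[[0,0,-0.2,-0.12,-0.05,3,8.5],[0,0,0,0,0,5,8.5],[0,0,0,0,0,5,8.5],[0,0,0,0,0,4,8.5],[0,0,0,0,0,2,8.5],[0,0,0,0,0,1,8.5],[0,0,0,0,0,0.7,8.5],[0,0,0,0,0,0.5,8.5]]' 50
python3 -m crank '[[0,0,0,0,0,0.4,8.5],[0,0,0,0,0,0.3,8.5],[0,0,0,0,0,0,8.5]]'
```

```text
time_s: 21.72
tool_pos: [0.5902, 0.3156, 0.0124]
ee_rot: [-0.001, 0.811, -0.585, 0.0]
force: [-0.1, -0.0, 0.4]
finger_gap: 0.0848
gripper_force: 0.0
time_s: 22.1
tool_pos: [0.5896, 0.3152, 0.0048]
ee_rot: [0.0, 0.811, -0.585, -0.0]
force: [0.6, -0.2, -0.1]
finger_gap: 0.0847
gripper_force: 0.0
```

```bash
python3 -m crank '[[0,0,0,0,0,0.15,8.5],[0,0,0,0,0,0,6.2],[0,0,0,0,0,0,5.5],[0,0,0,0,0,0,5.0],[0,0,0,0,0,0,5.0],[0,0,0,0,0,0,5.0],[0,0,0,0,0,0,5.0]]' 60
python3 -m crank '[[0,0,0,0,0,-0.5,5],[0,0,0,0,0,-1,5],[0,0,0,0,0,-2,5],[0,0,0,0,0,-3,5],[0,0,0,0,0,-3.5,5],[0,0,0,0,0,-3,5],[0,0,0,0,0,-2,5],[0,0,0,0,0,-0.8,5]]'
python3 -m crank '[[0,0,0,0,0,0,5],[0,0,0,0,0,0,5]]'
python3 -c "
from h import *
from rig import env
print(rel([.5376,-.246,.161],17,env.sense()))"
```

```text
time_s: 22.98
tool_pos: [0.5896, 0.3153, 0.0037]
ee_rot: [0.0, 0.811, -0.585, -0.0]
force: [-2.9, 0.6, 4.9]
finger_gap: 0.0572
gripper_force: 68.9
time_s: 23.98
tool_pos: [0.5898, 0.3153, 0.1624]
ee_rot: [-0.001, 0.811, -0.585, 0.0]
force: [0.6, 0.3, -5.9]
finger_gap: 0.0573
gripper_force: 68.0
time_s: 24.22
tool_pos: [0.5889, 0.3147, 0.1596]
ee_rot: [0.001, 0.811, -0.585, -0.001]
force: [0.7, -0.8, -5.8]
finger_gap: 0.0573
gripper_force: 68.0
(array([ 5.16143041e+01,  2.25072042e+01, -3.90158341e-02]), np.float64(1.3310313941929053), array([[ 0.315, -0.949, -0.003],
       [-0.949, -0.315, -0.002],
       [ 0.001,  0.003, -1.   ]]))
```

```bash
python3 -m crank '[[0,0,0,1.2,0.52,0,5],[0,0,0,2.4,1.05,0,5],[0,0,0,3.6,1.57,0,5],[0,0,0,3.6,1.57,0,5],[0,0,0,3.6,1.57,0,5],[0,0,0,3.6,1.57,0,5],[0,0,0,3.6,1.57,0,5],[0,0,0,3.6,1.57,0,5]]'
python3 -m crank '[[0,0,0,3.6,1.57,0,5],[0,0,0,3.6,1.57,0,5],[0,0,0,3.6,1.57,0,5],[0,0,0,3.6,1.57,0,5],[0,0,0,3.6,1.57,0,5],[0,0,0,3.6,1.57,0,5],[0,0,0,2.4,1.05,0,5],[0,0,0,1.6,0.7,0,5]]'
python3 -m crank '[[0,0,0,0.8,0.35,0,5],[0,0,0,0,0,0,5],[0,0,0,0,0,0,5],[0,0,0,0,0,0,5]]'
python3 - <<'E'
from h import *
from rig import env
s=env.sense();print(rel([.5376,-.246,.161],17,s))
f=env.grab_frame("scene");cv2.imwrite("pics/s4.png",f["color"][:,:,::-1])
f=env.grab_frame("top");cv2.imwrite("pics/t4.png",f["color"][:,:,::-1])
E
```

```text
time_s: 25.22
tool_pos: [0.5638, 0.0394, 0.1611]
ee_rot: [0.0, 0.811, -0.585, -0.0]
force: [-0.3, 0.1, -6.2]
finger_gap: 0.0567
gripper_force: 67.8
time_s: 26.22
tool_pos: [0.5381, -0.2383, 0.1609]
ee_rot: [0.0, 0.81, -0.586, -0.001]
force: [0.1, -0.2, -7.1]
finger_gap: 0.0571
gripper_force: 67.8
time_s: 26.72
tool_pos: [0.5387, -0.2446, 0.1614]
ee_rot: [-0.0, 0.811, -0.585, -0.0]
force: [1.3, -0.6, -5.5]
finger_gap: 0.057
gripper_force: 67.8
(array([0.09836774, 0.14526852, 0.03864485]), np.float64(1.4217926297126269), array([[ 0.316, -0.949,  0.   ],
       [-0.949, -0.316,  0.   ],
       [-0.   , -0.   , -1.   ]]))
```

View pics/s4.png

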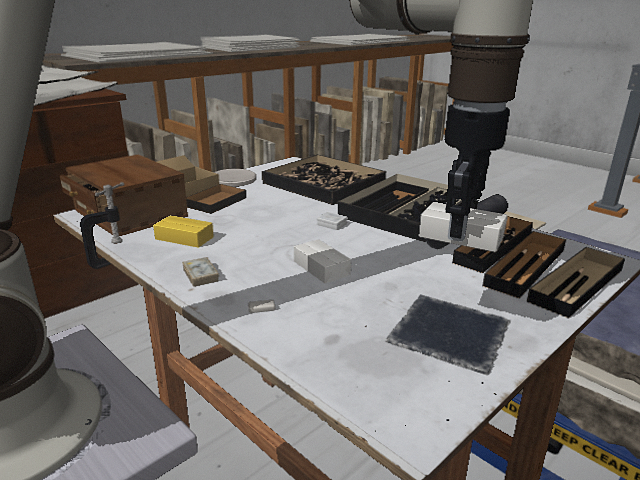

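View pics/t4.png

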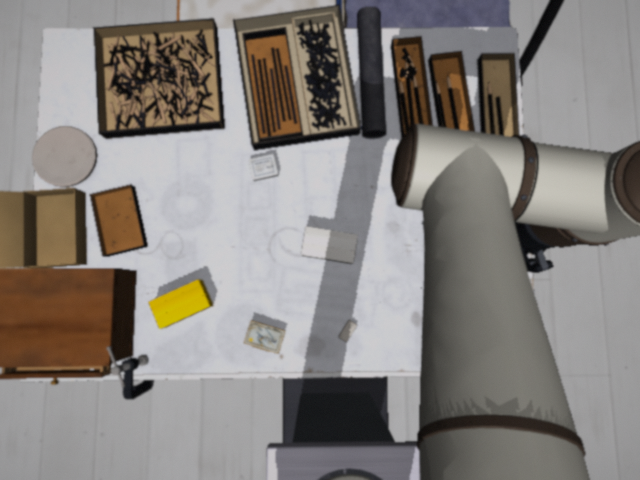

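The scene view shows the carton held level at about (460,228), above the slate. The top view shows the right carton still at (330,241) and the small things where they were. Letting the arm settle, then handing in.

```bash
python3 -m crank '[[0,0,0,0.1,0.15,0,5],[0,0,0,0,0,0,5],[0,0,0,0,0,0,5],[0,0,0,0,0,0,5],[0,0,0,0,0,0,5],[0,0,0,0,0,0,5]]'; python3 -c "
from rig import env
print(env.close_job())"
```

```text
time_s: 27.58
tool_pos: [0.5374, -0.2468, 0.1613]
ee_rot: [-0.0, 0.811, -0.585, -0.0]
force: [-0.5, -0.4, -7.0]
finger_gap: 0.0575
gripper_force: 67.8
the job is handed in; nothing more can be done
None
```

I handed the job in at 27.6 s: the left carton (about 0.6 kg) is the heavier and is held level about 15 cm above the middle of the slate, and the lighter right one (about 0.2 kg) is back where it stood.

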